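Fit the retaining clip on the capsule carousel

TASK

The capsule carousel is back together after cleaning and only its retaining clip is missing. Take the white clip from the mat, set it down flat on the carousel's hub with its open side towards the spindle (how high the hub stands differs, so feel for it), and push it sideways into the spindle's groove until it snaps fully home; do not force the clip or lean on the carousel, then let go. Leave the mug, the tin and the cups where they are.

Things in the scene. Friction and masses are not known exactly. Their poses are not given: they have to be found in the camera images.
- carousel: base of the capsule carousel, fixed; origin on the spindle axis, 2 mm above the work surface. A black tray, 228 mm across, with coffee capsules round its hub turns stiffly about an upright steel spindle that does not turn. Tray, hub and spindle are screwed up or down together, so the hub's flat top (a disc 100 mm across) is 92 to 112 mm above the work surface and 31 mm above the capsules
- axis (a point): the spindle axis at the underside of the carousel's base; z up. From the hub's top face upwards the spindle has a groove 18 mm in diameter and 6 mm high, whose lower side is level with the hub face, then a head 24 mm in diameter and 20 mm high. The clip enters the groove from any side, only by sliding flat along the hub face
- clip: the clip, a white plastic horseshoe 4.5 mm thick, 30 mm wide, 48 mm long, 30 g, with two springy arms and an upright tab at its closed end; starts flat on the mat, underside 2 mm above the work surface. Same frame as clip_seat. Its flared mouth, 23 mm wide at the tips, finds the groove up to 2 mm off line
- clip_seat (a point): centre of the clip's round seat, on its underside; x points out through the open mouth, z up when flat. The clip reaches 17 mm ahead and 32 mm behind. Home: this point on the spindle axis, flat on the hub face. From 14 to 8 mm before home the arms must be spread: 4 to 10 N if slow, up to 20 N if quick; then it snaps in and meets a hard stop. Over 40 N is forcing it
- clip_tab (a point): where to grip the clip: centre line of its upright tab, 27 mm behind clip_seat and 24 mm above the underside; axes as clip_seat. The tab is 9 mm thick (x), 20 mm wide (y) and 34 mm tall from the underside. Gripped here across the 20 mm, fingertips reaching 19 mm lower still clear the face under the clip
- mug_center (a point): middle of the white mug (80 mm across without handle, 92 mm tall), a bystander
- tin_center (a point): middle of the closed black sugar tin (103 by 153 mm, 66 mm tall), a bystander
- cups_center (a point): middle of the upright stack of paper cups (71 mm across, 110 mm tall), a bystander
Things that resemble listed ones, but are neither listed nor needed, are in the scene too. What is meant by the clip is not black, and is the smaller of those in its own colour.

How it is judged (in metres and radians):
On the way, in this order (a step that is already met when the one before it is completed fails the run):
1. the clip rests level on the hub face beside the spindle, its mouth towards the spindle and not yet in the groove (x of axis in the frame of clip_seat between 0.014 and 0.055 m and y of axis in the frame of clip_seat between -0.01 and 0.01 m and z of clip_seat in the frame of axis between 0.087 and 0.1135 m and angle between clip_seat's own z axis and vertical below 0.12 rad and contact force between clip and carousel above 0.2 N), for 0.05 s.
2. the clip is home in the groove (horizontal distance between clip_seat and axis below 0.0025 m and z of clip_seat in the frame of axis between 0.087 and 0.1135 m and angle between clip_seat's own z axis and vertical below 0.12 rad), for 0.2 s.
At the end, for the whole second after the job is handed in: the clip is home in the spindle's groove (seat within 2.5 mm of the spindle axis, level within 7 degrees, down at the hub face and not on top of the spindle), at rest and let go; mug, tin and cups within 15 mm of where they stood (all of step 2 and linear speed of clip below 0.03 m/s and distance of each of mug_center, tin_center, cups_center from where it was at the start of the episode below 0.015 m); the robot touches nothing.
It fails at once if the clip is forced: more than 40 N between clip and carousel (contact force between clip and carousel above 40 N).
It fails at once if the gripper leans on the carousel with more than 20 N (contact force between the fingers and carousel above 20 N).
It fails at once if a bystander is knocked aside by more than 15 mm (distance of any of mug_center, tin_center, cups_center from where it was at the start of the episode above 0.015 m).
It also fails if it takes over 51 s, if anything falls off the work surface, if the arm or the gripper's body presses on something with over 40 N, if the wrist force passes 120 N, or if a joint passes its speed limit or range.

ROBOT

A 7-joint arm with a two-finger parallel gripper is mounted at the origin on the work surface. World frame = base frame: x ahead of the robot, y to its left, z up, the work surface at z = 0. Lengths are in mm, angles in degrees, forces in N, time in s.
With the tool pointing down it reaches from about 425 to 800 mm from the base axis. Payload 8.3 kg.
Tool frame: the origin (TCP) lies on the mounting face of the last link; the fingertips stand 173 mm ahead of it and the grasp point (between the pads) lies 155 mm ahead of it; z points along the fingers, y is the line along which they close (so a half turn about z gives the same grasp; the last joint's range is limited). The gripper opens to 85 mm and grips with 20 to 120 N. Pads are 22 mm wide; open, the fingers measure 114 mm over their backs; the gripper's body (76 mm by 85 mm) begins 54 mm behind the grasp point. The pads swing forward as they close: fully open they stand 13 mm farther back than shut.
Start: joints at [67.901, 21.967, 0.94, 78.501, -0.361, 79.538, -2.664], TCP at [198.295, -592.702, 404.679] pointing down, gripper open.
Joint ranges: [-169.22, 169.22], [-14.56, 117.87], [-87.37, 89.26], [10.42, 133.3], [-82.24, 262.24], [0.94, 117.77], [-172.7, 172.7]. Speed limits (degrees/s): [136.94, 136.94, 172.46, 172.46, 180, 180, 180].

INTERFACE

Orientations are given as a 3x3 rotation matrix whose columns are the frame's x, y, z axes.
In Python, from workcell import env gives the robot as it stands.
- The arm moves only by the tool play_rows, never from a script. Its argument "motion" is a list of rows, each an object of numbers: "x", "y", "z": the shift along the tool's x, y, z in mm; "rx", "ry", "rz": the turn, a rotation vector about the tool's x, y, z in rad; "gripper": the opening, from 0 (shut) to 1 (fully open). In form: [{"x": .., "y": .., "z": .., "rx": .., "ry": .., "rz": .., "gripper": ..}, ...]. A call has 1 to 10 rows; each row shifts and turns the commanded pose from where the row before left it, along the tool's axes as they then stand; what a row does not reach is not made up. A row lasts 1/8 s, in which the tool goes at most 62.5 mm and 10.7 degrees, less where a joint would pass 70% of its speed; a pose out of reach is approached as far as the arm can. A call with a gripper value outside its range is refused whole. The fingers move at their own pace and stop on an object; "force" is the grip in N (left out, the last holds). Time passes only in rows, so rows that do not move let the fingers close. It gives the time, the measured TCP pose, the force, the opening and the grip force at its end, in the units of the state.
- env.get_state(): the state, without advancing time (a new reading comes with each control period).
- env.capture(name): name is "side" or "top" or "wrist"; returns the picture (384x512x3 uint8, red, green, blue); there is no depth.
- env.get_calibration(name): a dict with "vfov" (degrees; the focal length in pixels is half the picture's height over the tangent of half this angle, whatever the lens; pixels are square), "cx", "cy" (the principal point, pixels), "rvec" (rotation vector, rad) and "tvec" (3), from world to camera coordinates, as OpenCV has them; the wrist camera has in their place "hand_eye" (4x4, takes a point from camera to tool coordinates, whose origin is the TCP and whose axes are the flange's). Camera axes: x right, y down, z forward; pixel columns grow to the right and rows downward; lengths in mm; the calibration is good to about 2 mm. A picture is of the moment at which its call begins: read the wrist's pose just before it. get_calibration takes no time and is no camera call.
- env.finish_job(): hands the job in; it is judged then, once.
The state is a dict: "time_s": time; "joint_positions": joint angles; "dq": joint speeds; "effort": joint torques, N m; "ee_pos": TCP position; "tool_rot": TCP orientation; "contact_force": force on the tool from outside, world axes, zero at the start; "ft_torque": the same for the moment, N m; "finger_gap": finger opening in mm; "finger_force": force on a finger pad.
Only numpy, scipy, OpenCV 4.12 (cv2) and the standard library are available. Lean on these libraries where they do the work, as an engineer would, in place of code of your own. Each camera call takes 0.05 s, during which the arm holds its last target. There are 200 camera calls.

## Working session

There is one attempt and no reset: what is moved stays moved. The work goes in short steps, Python scripts to look and compute and a tool call to move; the robot and the scene stay as the last step left them, time stands still between calls to the robot, and variables do not carry over. Pictures are saved under pics/ and viewed, at most 13 in all, crops included, and the job is handed in when it is done.

Besides the shell and the picture viewer there is one more tool, called after "Request:" as a command line: name --argument value ..., lists and objects as JSON in quotes. play_rows: Moves the arm, as the interface text tells. Its arguments: {"type":"object","properties":{"motion":{"type":"array","items":{"type":"object","properties":{"x":{"type":"number"},"y":{"type":"number"},"z":{"type":"number"},"rx":{"type":"number"},"ry":{"type":"number"},"rz":{"type":"number"},"gripper":{"type":"number"}}}},"force":{"type":"number"}},"required":["motion"]}

```bash
mkdir -p pics; ls; python3 - <<'E'
from workcell import env
import cv2
s=env.get_state();print(s['time_s'],s['ee_pos'],s['tool_rot'],s['finger_gap'])
for n in("side","top","wrist"):
    im=env.capture(n);cv2.imwrite(f"pics/{n}0.png",im[:,:,::-1]);print(n,env.get_calibration(n))
E
```

```text
pics
0.0 [ 198.24783531 -592.55807079  403.66203528] [[ 9.48333101e-01  3.17275742e-01 -6.58201526e-04]
 [ 3.17276422e-01 -9.48331311e-01  1.84271953e-03]
 [-3.95429095e-05 -1.95634375e-03 -9.99998086e-01]] 85.50645678871764
side {'vfov': 50.34903461829935, 'cx': 259.5493356260394, 'cy': 184.98817060935124, 'rvec': array([ 2.03087896, -0.50542393,  0.26011089]), 'tvec': array([-582.78283884,  228.49413777,  642.8923981 ])}
top {'vfov': 56.24649146519496, 'cx': 257.98008436012805, 'cy': 192.23474940101116, 'rvec': array([ 2.12350814, -2.13330649,  0.16875264]), 'tvec': array([  3.51191475, 661.97373479, 730.90903234])}
wrist {'vfov': 68.30875774185414, 'cx': 254.84360011449598, 'cy': 186.29806664154265, 'hand_eye': array([[-1.28779586e-04, -9.57558941e-01, -2.88237502e-01,
         7.25827024e+01],
       [ 9.99999277e-01,  2.21386205e-04, -1.18225363e-03,
         1.20584937e+00],
       [ 1.19588934e-03, -2.88237446e-01,  9.57558220e-01,
         3.11952052e+01],
       [ 0.00000000e+00,  0.00000000e+00,  0.00000000e+00,
         1.00000000e+00]])}
```

View pics/top0.png

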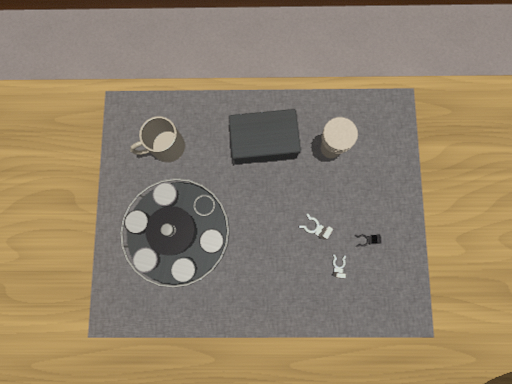

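View pics/side0.png

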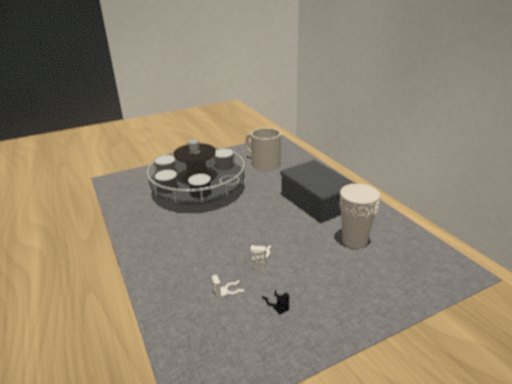

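The top view shows carousel hub about (170,231), spindle head (167,229); the big white horseshoe at (316,227), the smaller white clip (the target) at (340,265) with its tab near (341,275) and its mouth upwards in the picture; a black one is at (370,240).

```bash
cat > h.py <<'E'
import numpy as np, cv2
from workcell import env
def cam(n,s=None):
    c=env.get_calibration(n); f=192/np.tan(np.radians(c['vfov']/2))
    K=np.array([[f,0,c['cx']],[0,f,c['cy']],[0,0,1]])
    if n=='wrist':
        T=np.eye(4);T[:3,:3]=s['tool_rot'];T[:3,3]=s['ee_pos'];T=T@c['hand_eye'];R=T[:3,:3];o=T[:3,3]
    else:
        R=cv2.Rodrigues(c['rvec'])[0].T;o=-R@c['tvec']
    return K,R,o
def ray(C,uv,z):
    K,R,o=C;d=R@np.linalg.solve(K,[*uv,1.]);return o+d*(z-o[2])/d[2]
def proj(C,p):
    K,R,o=C;q=K@(R.T@(np.array(p)-o));return q[:2]/q[2]
E
python3 - <<'E'
from h import *
C=cam('top');print(C[2])
im=cv2.imread('pics/top0.png')
g=im.min(2).astype(int)
m=np.zeros_like(g,np.uint8);m[248:285,325:355]=(g[248:285,325:355]>150)
ys,xs=np.nonzero(m);print('mask',len(xs),xs.min(),xs.max(),ys.min(),ys.max())
for n,uv,z in [('tips',(340,255),6),('clip mid',(340,265),6),('tab top',(341,275.5),36),('spindle top',(167,229),128),('hub ctr',(171,231),102),('tray ctr',(175,232.5),75),('mug',(159,130),92),('tin',(263,125),66),('cups',(340,133),110)]:
    print(n,ray(C,uv,z).round())
c=im[195:295,290:390];c=cv2.resize(c,None,fx=4,fy=4,interpolation=2)
d=im[170:295,110:235];d=cv2.resize(d,(400,400),interpolation=2)
cv2.imwrite('pics/crop.png',np.hstack([c,d]))
E
```

```text
[529.73904796  -7.56161405 831.72647891]
mask 154 333 345 255 277
tips [ 526. -184.    6.]
clip mid [ 504. -183.    6.]
tab top [ 482. -178.   36.]
spindle top [578. 178. 128.]
hub ctr [575. 177. 102.]
tray ctr [574. 175.  75.]
mug [793. 213.  92.]
tin [813. -11.  66.]
cups [ 778. -172.  110.]
```

View pics/crop.png

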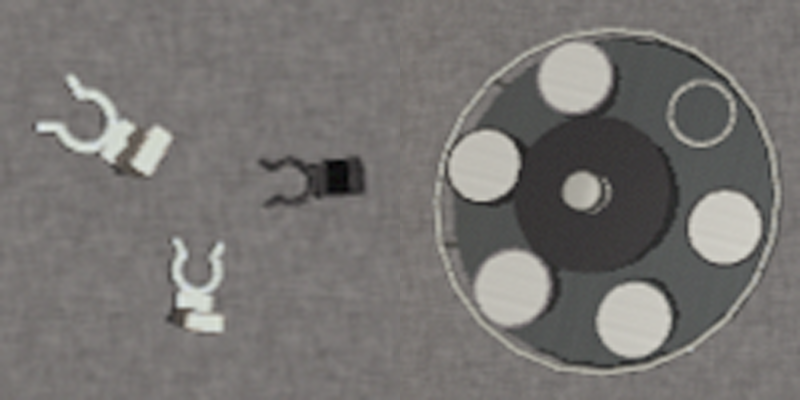

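The crop confirms it: the small white clip's tips are near (339.5,256), its tab top near (341.5,275.5), mouth towards +x of the world. Sizes agree (tips to tab 44 mm). Now going above it for a closer look.

Request:
play_rows --motion '[{"x": 41.6,"y": -29.3,"z": 10.4,"gripper": 1},{"x": 41.6,"y": -29.3,"z": 10.4},{"x": 41.6,"y": -29.3,"z": 10.4},{"x": 41.6,"y": -29.3,"z": 10.4},{"x": 41.6,"y": -29.3,"z": 10.4},{"x": 41.6,"y": -29.3,"z": 10.4},{"x": 41.6,"y": -29.3,"z": 10.4},{"x": 41.6,"y": -29.3,"z": 10.4},{"x": 41.6,"y": -29.3,"z": 10.4},{"x": 41.6,"y": -29.3,"z": 10.4}]'

```text
$.motion[0]: bad value
```

Request:
play_rows --motion '[{"rz": 0.154},{"rz": 0.154},{"rz": 0.154},{},{}]'

```text
$.motion[0]: bad value
```

```bash
python3 - <<'E'
from h import *
s=env.get_state();print(s['time_s'],s['ee_pos'],s['tool_rot'].round(4),s['contact_force'],s['dq'].round(2))
cv2.imwrite('pics/w1.png',env.capture('wrist')[:,:,::-1]);np.save('s1.npy',s,allow_pickle=True)
E
```

```text
0.15 [ 198.30102282 -592.58213279  403.88253616] [[ 9.483e-01  3.173e-01 -5.000e-04]
 [ 3.173e-01 -9.483e-01  1.500e-03]
 [ 0.000e+00 -1.600e-03 -1.000e+00]] [-1.0612072  -0.75554422  0.62862261] [-0.05 -0.12 -0.   -0.2   0.    0.05  0.06]
```

View pics/w1.png

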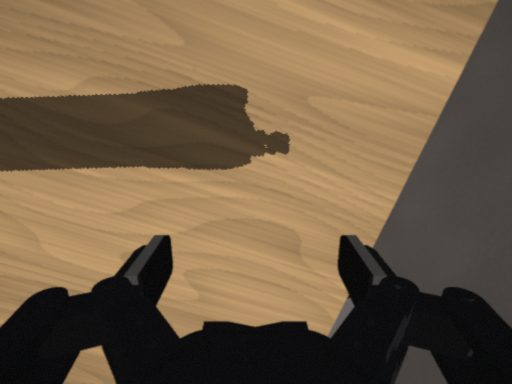

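The moves were refused (all fields seem to be needed), so this shows only wood from the start pose, with the open fingers at (150,260) and (360,260).

Request:
play_rows --motion '[{"x": 41.6,"y": -29.3,"z": 10.4,"rx": 0,"ry": 0,"rz": 0,"gripper": 1},{"x": 41.6,"y": -29.3,"z": 10.4,"rx": 0,"ry": 0,"rz": 0,"gripper": 1},{"x": 41.6,"y": -29.3,"z": 10.4,"rx": 0,"ry": 0,"rz": 0,"gripper": 1},{"x": 41.6,"y": -29.3,"z": 10.4,"rx": 0,"ry": 0,"rz": 0,"gripper": 1},{"x": 41.6,"y": -29.3,"z": 10.4,"rx": 0,"ry": 0,"rz": 0,"gripper": 1},{"x": 41.6,"y": -29.3,"z": 10.4,"rx": 0,"ry": 0,"rz": 0,"gripper": 1},{"x": 41.6,"y": -29.3,"z": 10.4,"rx": 0,"ry": 0,"rz": 0,"gripper": 1},{"x": 41.6,"y": -29.3,"z": 10.4,"rx": 0,"ry": 0,"rz": 0,"gripper": 1},{"x": 41.6,"y": -29.3,"z": 10.4,"rx": 0,"ry": 0,"rz": 0,"gripper": 1},{"x": 41.6,"y": -29.3,"z": 10.4,"rx": 0,"ry": 0,"rz": 0,"gripper": 1}]'

```text
time_s: 1.45
ee_pos: [500.5, -181.5, 300.5]
tool_rot: [[0.948, 0.317, 0.0], [0.317, -0.948, -0.0], [0.0, 0.0, -1.0]]
contact_force: [0.2, -0.2, 0.8]
finger_gap: 85.5
finger_force: 0.0
```

Request:
play_rows --motion '[{"x": 0,"y": 0,"z": 0,"rx": 0,"ry": 0,"rz": 0.154,"gripper": 1},{"x": 0,"y": 0,"z": 0,"rx": 0,"ry": 0,"rz": 0.154,"gripper": 1},{"x": 0,"y": 0,"z": 0,"rx": 0,"ry": 0,"rz": 0.154,"gripper": 1},{"x": 0,"y": 0,"z": 0,"rx": 0,"ry": 0,"rz": 0,"gripper": 1},{"x": 0,"y": 0,"z": 0,"rx": 0,"ry": 0,"rz": 0,"gripper": 1}]'

```text
time_s: 2.08
ee_pos: [499.8, -182.8, 300.7]
tool_rot: [[0.991, -0.135, -0.0], [-0.135, -0.991, 0.0], [-0.0, -0.0, -1.0]]
contact_force: [0.2, 0.2, -0.3]
finger_gap: 85.5
finger_force: 0.0
```

```bash
python3 - <<'E'
from h import *
s=env.get_state();print(s['time_s'],s['ee_pos'],s['tool_rot'].round(4),s['contact_force'],s['dq'].round(2))
cv2.imwrite('pics/w2.png',env.capture('wrist')[:,:,::-1]);np.save('s1.npy',s,allow_pickle=True)
E
```

```text
2.075 [ 499.81681496 -182.8254524   300.67846975] [[ 9.908e-01 -1.352e-01 -1.000e-04]
 [-1.352e-01 -9.908e-01  1.000e-04]
 [-1.000e-04 -0.000e+00 -1.000e+00]] [ 0.16408384  0.15001362 -0.30590575] [ 0.08 -0.06 -0.14  0.02 -0.01  0.11 -0.6 ]
```

View pics/w2.png

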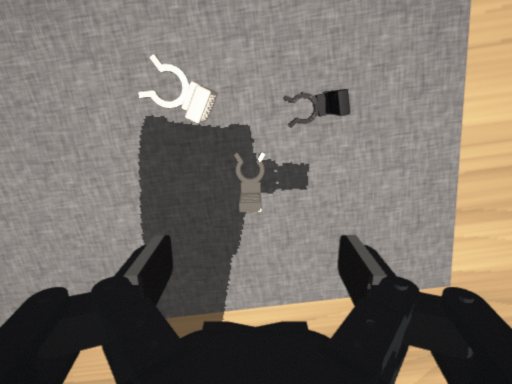

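The wrist view shows the small clip in the gripper's shadow: tips at (238,156) and (262,156), ring centre about (250,172), tab from about (250,190) to (250,212).

```bash
python3 - <<'E'
from h import *
s=np.load('s1.npy',allow_pickle=True).item();C=cam('wrist',s);R=s['tool_rot'];t=s['ee_pos']
for n,uv,z in [('tipL',(238,156),6.5),('tipR',(262,156),6.5),('ring',(250,171),6.5),('tabtop far',(250,212),36),('tabbottom',(250,190),6.5)]:
    p=ray(C,uv,z);print(n,p.round(1),'tool',(R.T@(p-t)).round(1))
im=cv2.imread('pics/w2.png')[145:220,215:290]
cv2.imwrite('pics/w2c.png',cv2.resize(np.clip(im*1.6,0,255).astype(np.uint8),None,fx=8,fy=8,interpolation=2))
E
```

```text
tipL [ 525.2 -171.5    6.5] tool [ 23.6 -14.7 294.2]
tipR [ 522.2 -193.8    6.5] tool [ 23.6   7.9 294.2]
ring [ 509.3 -180.6    6.5] tool [  9.1  -3.5 294.2]
tabtop far [ 479.4 -176.9   36. ] tool [-21.   -3.1 264.7]
tabbottom [ 490.5 -177.9    6.5] tool [ -9.9  -3.6 294.2]
```

View pics/w2c.png

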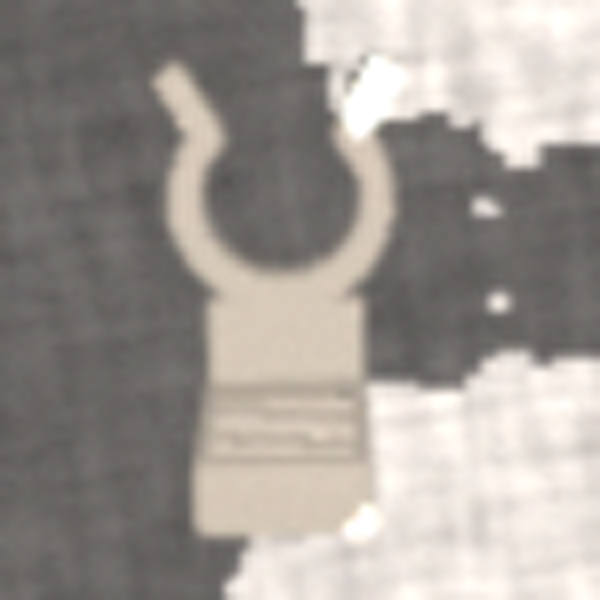

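Request:
play_rows --motion '[{"x": -8.2,"y": -1.6,"z": 30,"rx": 0,"ry": 0,"rz": 0,"gripper": 1},{"x": -8.2,"y": -1.6,"z": 40,"rx": 0,"ry": 0,"rz": 0,"gripper": 1},{"x": 0,"y": 0,"z": 30,"rx": 0,"ry": 0,"rz": 0,"gripper": 1},{"x": 0,"y": 0,"z": 15,"rx": 0,"ry": 0,"rz": 0,"gripper": 1},{"x": 0,"y": 0,"z": 4.5,"rx": 0,"ry": 0,"rz": 0,"gripper": 1},{"x": 0,"y": 0,"z": 0,"rx": 0,"ry": 0,"rz": 0,"gripper": 0.5},{"x": 0,"y": 0,"z": 0,"rx": 0,"ry": 0,"rz": 0,"gripper": 0.4}]' --force 70

```text
time_s: 3.0
ee_pos: [484.6, -177.6, 182.3]
tool_rot: [[0.99, -0.139, 0.002], [-0.139, -0.99, -0.001], [0.002, 0.0, -1.0]]
contact_force: [-1.1, -0.2, 0.2]
finger_gap: 51.4
finger_force: 0.0
```

```bash
python3 - <<'E'
from h import *
s=env.get_state();print(s['time_s'],s['ee_pos'],s['contact_force'],s['finger_gap'])
cv2.imwrite('pics/w3.png',env.capture('wrist')[:,:,::-1])
E
```

```text
3.0 [ 484.64136628 -177.5587838   182.32426135] [-1.07703777 -0.24390667  0.21847455] 51.414816471639
```

View pics/w3.png

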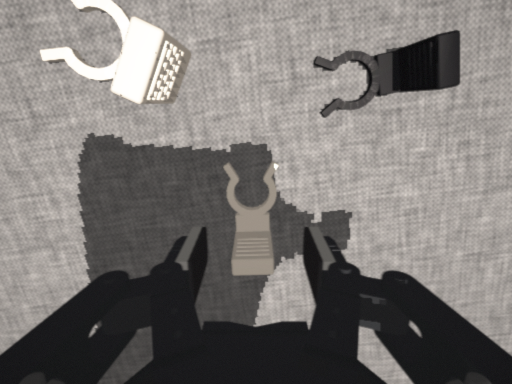

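The view shows the tab's top at about (252,265), centred between the pads at (200,250) and (310,250); checking depth along x.

```bash
python3 - <<'E'
from h import *
s=env.get_state();C=cam('wrist',s);R=s['tool_rot'];t=s['ee_pos'];print(t,R[1,0])
for uv,z in [((252,267),36),((252,260),36),((252,274),36),((251,193),6.5)]: print(uv,(R.T@(ray(C,uv,z)-t)).round(1))
print(proj(C,t+R@[0,0,146]),proj(C,t+R@[0,0,173]))
E
```

```text
[ 484.56784875 -177.54513386  182.25660481] -0.13855775335184436
(252, 267) [ -0.7   0.  146.3]
(252, 260) [  3.    0.  146.3]
(252, 274) [ -4.4   0.  146.2]
(251, 193) [ 25.8  -0.8 175.8]
[251.95846264 266.07183879] [252.49170959 238.86640451]
```

Tab centred on the grasp axis (ring 26 mm ahead, as expected). Close and lift a little.

Request:
play_rows --motion '[{"x": 0,"y": 0,"z": 1,"rx": 0,"ry": 0,"rz": 0,"gripper": 0.2},{"x": 0,"y": 0,"z": 0,"rx": 0,"ry": 0,"rz": 0,"gripper": 0},{"x": 0,"y": 0,"z": 0,"rx": 0,"ry": 0,"rz": 0,"gripper": 0},{"x": 0,"y": 0,"z": 0,"rx": 0,"ry": 0,"rz": 0,"gripper": 0},{"x": 0,"y": 0,"z": 0,"rx": 0,"ry": 0,"rz": 0,"gripper": 0},{"x": 0,"y": 0,"z": 0,"rx": 0,"ry": 0,"rz": 0,"gripper": 0}]' --force 70

```text
time_s: 3.8
ee_pos: [484.3, -177.5, 180.9]
tool_rot: [[0.99, -0.139, 0.001], [-0.139, -0.99, -0.0], [0.001, 0.0, -1.0]]
contact_force: [-0.9, 0.5, 6.3]
finger_gap: 18.3
finger_force: 68.5
```

Gripped (gap 18.3 mm, 68 N). Lift, level the yaw and cross to just before the carousel.

Request:
play_rows --motion '[{"x": 0,"y": 0,"z": -35,"rx": 0,"ry": 0,"rz": 0,"gripper": 0},{"x": 0,"y": 0,"z": -58,"rx": 0,"ry": 0,"rz": -0.07,"gripper": 0},{"x": 0,"y": 0,"z": -57,"rx": 0,"ry": 0,"rz": -0.07,"gripper": 0},{"x": 0,"y": -40,"z": 0,"rx": 0,"ry": 0,"rz": 0,"gripper": 0},{"x": 0,"y": -59,"z": 0,"rx": 0,"ry": 0,"rz": 0,"gripper": 0},{"x": 0,"y": -59,"z": 0,"rx": 0,"ry": 0,"rz": 0,"gripper": 0},{"x": 0,"y": -59,"z": 0,"rx": 0,"ry": 0,"rz": 0,"gripper": 0},{"x": 0,"y": -59,"z": 0,"rx": 0,"ry": 0,"rz": 0,"gripper": 0},{"x": 0,"y": -50,"z": 0,"rx": 0,"ry": 0,"rz": 0,"gripper": 0},{"x": 0,"y": -28,"z": 0,"rx": 0,"ry": 0,"rz": 0,"gripper": 0}]'

```text
time_s: 5.05
ee_pos: [482.9, 179.7, 330.4]
tool_rot: [[1.0, 0.004, 0.0], [0.004, -1.0, 0.001], [0.0, -0.001, -1.0]]
contact_force: [0.1, -1.3, -0.7]
finger_gap: 18.4
finger_force: 68.4
```

Request:
play_rows --motion '[{"x": 0,"y": 0,"z": 0,"rx": 0,"ry": 0,"rz": 0,"gripper": 0},{"x": 0,"y": 0,"z": 0,"rx": 0,"ry": 0,"rz": 0,"gripper": 0}]'

```text
time_s: 5.3
ee_pos: [483.9, 175.7, 330.0]
tool_rot: [[1.0, 0.0, -0.0], [0.0, -1.0, -0.001], [-0.0, 0.001, -1.0]]
contact_force: [-0.4, -0.6, 1.3]
finger_gap: 18.4
finger_force: 68.4
```

```bash
python3 - <<'E'
from h import *
s=env.get_state();print(s['time_s'],s['ee_pos'],s['contact_force'],s['finger_gap'],s['tool_rot'].round(4))
cv2.imwrite('pics/w4.png',env.capture('wrist')[:,:,::-1]);np.save('s4.npy',s,allow_pickle=True)
E
```

```text
5.3 [483.8718459  175.69977322 330.01680827] [-0.44285205 -0.61983102  1.29044275] 18.41565200929137 [[ 1.e+00  1.e-04 -4.e-04]
 [ 1.e-04 -1.e+00 -6.e-04]
 [-4.e-04  6.e-04 -1.e+00]]
```

View pics/w4.png

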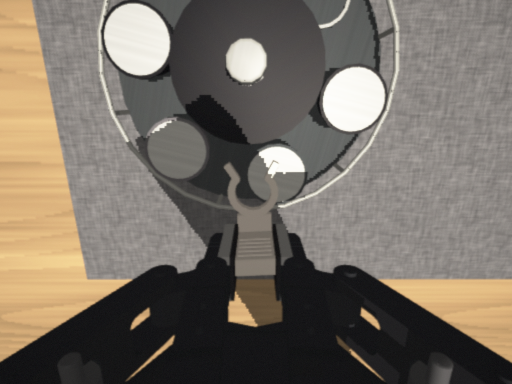

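The clip is held straight in the jaws (tips (230,165),(274,163)); the spindle head's top is at (246,60), hub edge circle centred about (248,65).

```bash
python3 - <<'E'
from h import *
s=np.load('s4.npy',allow_pickle=True).item()
W=cam('wrist',s);T=cam('top')
im=cv2.imread('pics/w4.png');g=cv2.cvtColor(im,6)
m=(g[30:90,215:280]>120).astype(np.uint8);n,l,st,ce=cv2.connectedComponentsWithStats(m);print(st,ce+[215,30])
u=ce[1]+[215,30]
im2=cv2.imread('pics/top0.png');g2=cv2.cvtColor(im2,6)
m=(g2[218:242,155:182]>130).astype(np.uint8);n,l,st2,ce2=cv2.connectedComponentsWithStats(m);print(st2,ce2+[155,218])
for z in(118,123,128,133,138):print(z,ray(W,u,z).round(1),ray(T,(166.9,229.4),z).round(1))
# hub edge fit
hub=(g<62).astype(np.uint8)
for z in (92,102,112):
  a=ray(W,(171.5,65),z);b=ray(W,(325,65),z);print('hub',z,a.round(1),b.round(1))
t=s['ee_pos'];R=s['tool_rot']
for uv in((230,165),(274,163),(252,192)):print(R.T@(ray(W,uv,330-173.4)-t))
E
```

```text
[[   0    0   65   60 2418]
 [  11    8   41   45 1480]
 [  35   55    2    1    2]] [[247.54094293  59.1662531 ]
 [246.11148649  60.01081081]
 [250.5         85.        ]]
[[  0   0  27  24 543]
 [  6   6  12  11 103]
 [ 19  10   2   1   2]] [[168.27071823 229.57826888]
 [166.44660194 229.11650485]
 [174.5        228.        ]]
118 [579.9 179.5 118. ] [577.5 181.  118. ]
123 [579.2 179.4 123. ] [577.2 179.7 123. ]
128 [578.6 179.2 128. ] [576.9 178.4 128. ]
133 [578.  179.1 133. ] [576.5 177.  133. ]
138 [577.3 178.9 138. ] [576.2 175.7 138. ]
hub 92 [580.1 230.7  92. ] [580.1 127.   92. ]
hub 102 [579. 228. 102.] [579.  129.3 102. ]
hub 112 [577.8 225.3 112. ] [577.8 131.5 112. ]
[ 41.56203311 -11.49694599 173.39510783]
[ 42.60813547  11.06274387 173.40882106]
[ 27.0003033   -0.25057047 173.40723147]
```

Axis ≈ (578.7, 179.3), hub top ≈ 100 mm (from the hub's width and both views). Move to 38 mm before home and come down.

Request:
play_rows --motion '[{"x": 15,"y": -1.8,"z": 10,"rx": 0,"ry": 0,"rz": 0,"gripper": 0},{"x": 15,"y": -1.8,"z": 15,"rx": 0,"ry": 0,"rz": 0,"gripper": 0},{"x": 0,"y": 0,"z": 10,"rx": 0,"ry": 0,"rz": 0,"gripper": 0},{"x": 0,"y": 0,"z": 0,"rx": 0,"ry": 0,"rz": 0,"gripper": 0},{"x": 0,"y": 0,"z": 0,"rx": 0,"ry": 0,"rz": 0,"gripper": 0}]'

```text
time_s: 5.98
ee_pos: [513.5, 180.0, 295.7]
tool_rot: [[1.0, 0.001, 0.0], [0.001, -1.0, 0.0], [0.0, -0.0, -1.0]]
contact_force: [0.1, 0.8, -0.4]
finger_gap: 18.5
finger_force: 68.4
```

Request:
play_rows --motion '[{"x": 0,"y": 0,"z": 2,"rx": 0,"ry": 0,"rz": 0,"gripper": 0},{"x": 0,"y": 0,"z": 2,"rx": 0,"ry": 0,"rz": 0,"gripper": 0},{"x": 0,"y": 0,"z": 2,"rx": 0,"ry": 0,"rz": 0,"gripper": 0},{"x": 0,"y": 0,"z": 0,"rx": 0,"ry": 0,"rz": 0,"gripper": 0}]'

```text
time_s: 6.48
ee_pos: [513.7, 180.2, 289.0]
tool_rot: [[1.0, 0.001, -0.0], [0.001, -1.0, -0.0], [-0.0, 0.0, -1.0]]
contact_force: [0.6, 0.5, 0.3]
finger_gap: 19.0
finger_force: 68.4
```

Request:
play_rows --motion '[{"x": 0,"y": 0,"z": 1.5,"rx": 0,"ry": 0,"rz": 0,"gripper": 0},{"x": 0,"y": 0,"z": 1,"rx": 0,"ry": 0,"rz": 0,"gripper": 0},{"x": 0,"y": 0,"z": 0,"rx": 0,"ry": 0,"rz": 0,"gripper": 0}]'

```text
time_s: 6.85
ee_pos: [513.7, 180.2, 286.6]
tool_rot: [[1.0, 0.001, -0.0], [0.001, -1.0, 0.0], [-0.0, -0.0, -1.0]]
contact_force: [-0.0, 0.2, -0.4]
finger_gap: 18.4
finger_force: 68.4
```

Request:
play_rows --motion '[{"x": 0,"y": 0,"z": 1,"rx": 0,"ry": 0,"rz": 0,"gripper": 0},{"x": 0,"y": 0,"z": 1,"rx": 0,"ry": 0,"rz": 0,"gripper": 0},{"x": 0,"y": 0,"z": 0,"rx": 0,"ry": 0,"rz": 0,"gripper": 0}]'

```text
time_s: 7.22
ee_pos: [513.7, 180.2, 284.6]
tool_rot: [[1.0, 0.001, -0.0], [0.001, -1.0, 0.0], [-0.0, -0.0, -1.0]]
contact_force: [-0.5, 0.4, -0.2]
finger_gap: 18.5
finger_force: 68.4
```

Request:
play_rows --motion '[{"x": 0,"y": 0,"z": 1,"rx": 0,"ry": 0,"rz": 0,"gripper": 0},{"x": 0,"y": 0,"z": 1,"rx": 0,"ry": 0,"rz": 0,"gripper": 0},{"x": 0,"y": 0,"z": 0,"rx": 0,"ry": 0,"rz": 0,"gripper": 0}]'

```text
time_s: 7.6
ee_pos: [513.8, 180.3, 282.9]
tool_rot: [[1.0, 0.001, 0.0], [0.001, -1.0, 0.0], [0.0, -0.0, -1.0]]
contact_force: [-0.6, 0.1, 0.8]
finger_gap: 18.4
finger_force: 68.7
```

Request:
play_rows --motion '[{"x": 0,"y": 0,"z": 1,"rx": 0,"ry": 0,"rz": 0,"gripper": 0},{"x": 0,"y": 0,"z": 0,"rx": 0,"ry": 0,"rz": 0,"gripper": 0}]'

```text
time_s: 7.85
ee_pos: [513.7, 180.5, 282.7]
tool_rot: [[1.0, 0.001, 0.001], [0.001, -1.0, 0.0], [0.001, -0.0, -1.0]]
contact_force: [-3.4, -1.8, 9.2]
finger_gap: 18.4
finger_force: 69.7
```

Contact: 9 N at TCP z 282.7. Ease off slightly and check the alignment.

Request:
play_rows --motion '[{"x": 0,"y": 0,"z": -0.6,"rx": 0,"ry": 0,"rz": 0,"gripper": 0},{"x": 0,"y": 0,"z": 0,"rx": 0,"ry": 0,"rz": 0,"gripper": 0}]'

```text
time_s: 8.1
ee_pos: [513.8, 180.4, 282.8]
tool_rot: [[1.0, 0.001, 0.001], [0.001, -1.0, 0.0], [0.001, -0.0, -1.0]]
contact_force: [-2.4, 0.4, 5.9]
finger_gap: 18.4
finger_force: 69.0
```

```bash
python3 - <<'E'
from h import *
s=env.get_state();im=env.capture('wrist')[:,:,::-1].copy();cv2.imwrite('pics/w5.png',im)
print(s['time_s'],s['ee_pos'],s['contact_force'])
g=cv2.cvtColor(im,6)
W=cam('wrist',s);t=s['ee_pos'];R=s['tool_rot']
c=proj(W,[578.3,179.2,130]);print('expected head',c,'clip tips',proj(W,t+R@[44,-11.5,175]),proj(W,t+R@[44,11.5,175]))
E
```

```text
8.1 [513.78100943 180.43030309 282.78639784] [-2.3587774   0.44809434  5.87597911]
expected head [255.00426117 122.32348619] clip tips [230.14017559 159.69567087] [274.70461058 159.70075064]
```

View pics/w5.png

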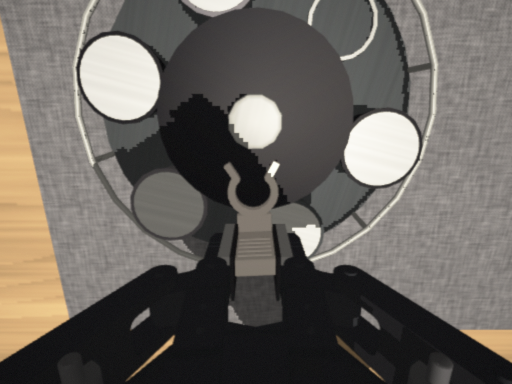

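The head is at (255.5,122) and the clip's centre line at 252.4: the clip is 1.3 mm off to the left; it lies on the hub with its mouth to the spindle. Correct and advance to 17 mm before home.

Request:
play_rows --motion '[{"x": 0,"y": 0.6,"z": -0.3,"rx": 0,"ry": 0,"rz": 0,"gripper": 0},{"x": 2,"y": 0.6,"z": 0,"rx": 0,"ry": 0,"rz": 0,"gripper": 0},{"x": 3,"y": 0,"z": 0,"rx": 0,"ry": 0,"rz": 0,"gripper": 0},{"x": 3,"y": 0,"z": 0,"rx": 0,"ry": 0,"rz": 0,"gripper": 0},{"x": 3,"y": 0,"z": 0,"rx": 0,"ry": 0,"rz": 0,"gripper": 0},{"x": 2,"y": 0,"z": 0,"rx": 0,"ry": 0,"rz": 0,"gripper": 0},{"x": 0,"y": 0,"z": 0,"rx": 0,"ry": 0,"rz": 0,"gripper": 0}]'

```text
time_s: 9.02
ee_pos: [526.7, 179.1, 282.8]
tool_rot: [[1.0, 0.001, -0.0], [0.001, -1.0, 0.0], [-0.0, -0.0, -1.0]]
contact_force: [-2.9, 0.5, 6.1]
finger_gap: 18.1
finger_force: 69.1
```

Request:
play_rows --motion '[{"x": 2,"y": 0,"z": 0,"rx": 0,"ry": 0,"rz": 0,"gripper": 0},{"x": 2,"y": 0,"z": 0,"rx": 0,"ry": 0,"rz": 0,"gripper": 0},{"x": 2,"y": 0,"z": 0,"rx": 0,"ry": 0,"rz": 0,"gripper": 0},{"x": 1,"y": 0,"z": 0,"rx": 0,"ry": 0,"rz": 0,"gripper": 0},{"x": 0,"y": 0,"z": 0,"rx": 0,"ry": 0,"rz": 0,"gripper": 0}]'

```text
time_s: 9.65
ee_pos: [533.7, 179.1, 282.9]
tool_rot: [[1.0, 0.001, -0.0], [0.001, -1.0, 0.0], [-0.0, -0.0, -1.0]]
contact_force: [-3.2, 1.0, 6.3]
finger_gap: 18.7
finger_force: 69.2
```

Request:
play_rows --motion '[{"x": 1,"y": 0,"z": -0.3,"rx": 0,"ry": 0,"rz": 0,"gripper": 0},{"x": 1,"y": 0,"z": 0,"rx": 0,"ry": 0,"rz": 0,"gripper": 0},{"x": 1,"y": 0,"z": 0,"rx": 0,"ry": 0,"rz": 0,"gripper": 0},{"x": 1,"y": 0,"z": 0,"rx": 0,"ry": 0,"rz": 0,"gripper": 0}]'

```text
time_s: 10.15
ee_pos: [537.7, 178.9, 282.9]
tool_rot: [[1.0, 0.001, -0.001], [0.001, -1.0, -0.0], [-0.001, 0.0, -1.0]]
contact_force: [-3.2, -0.1, 5.6]
finger_gap: 18.7
finger_force: 69.1
```

Request:
play_rows --motion '[{"x": 1,"y": 0,"z": 0,"rx": 0,"ry": 0,"rz": 0,"gripper": 0},{"x": 1,"y": 0,"z": 0,"rx": 0,"ry": 0,"rz": 0,"gripper": 0},{"x": 1,"y": 0,"z": 0,"rx": 0,"ry": 0,"rz": 0,"gripper": 0}]'

```text
time_s: 10.52
ee_pos: [539.7, 179.1, 282.9]
tool_rot: [[1.0, 0.001, -0.003], [0.001, -1.0, -0.001], [-0.003, 0.001, -1.0]]
contact_force: [-12.8, -2.1, 12.0]
finger_gap: 18.7
finger_force: 69.7
```

Request:
play_rows --motion '[{"x": 0.8,"y": 0,"z": -0.4,"rx": 0,"ry": 0,"rz": 0,"gripper": 0},{"x": 0.8,"y": 0,"z": -0.3,"rx": 0,"ry": 0,"rz": 0,"gripper": 0}]'

```text
time_s: 10.78
ee_pos: [540.9, 179.1, 282.9]
tool_rot: [[1.0, 0.001, -0.004], [0.001, -1.0, -0.001], [-0.004, 0.001, -1.0]]
contact_force: [-10.7, -1.3, 6.2]
finger_gap: 18.6
finger_force: 69.2
```

Request:
play_rows --motion '[{"x": 0.8,"y": 0,"z": 0,"rx": 0,"ry": 0,"rz": 0,"gripper": 0},{"x": 0.8,"y": 0,"z": 0,"rx": 0,"ry": 0,"rz": 0,"gripper": 0}]'

```text
time_s: 11.02
ee_pos: [542.6, 179.1, 283.0]
tool_rot: [[1.0, 0.002, -0.004], [0.002, -1.0, -0.001], [-0.004, 0.001, -1.0]]
contact_force: [-10.2, -1.2, 6.5]
finger_gap: 18.5
finger_force: 69.2
```

Request:
play_rows --motion '[{"x": 0.8,"y": 0,"z": 0,"rx": 0,"ry": 0,"rz": 0,"gripper": 0},{"x": 0.8,"y": 0,"z": 0,"rx": 0,"ry": 0,"rz": 0,"gripper": 0}]'

```text
time_s: 11.28
ee_pos: [544.1, 179.1, 282.9]
tool_rot: [[1.0, 0.002, -0.004], [0.002, -1.0, -0.001], [-0.004, 0.001, -1.0]]
contact_force: [-8.1, -1.8, 7.4]
finger_gap: 18.7
finger_force: 69.2
```

Request:
play_rows --motion '[{"x": 0.8,"y": 0,"z": 0,"rx": 0,"ry": 0,"rz": 0,"gripper": 0},{"x": 0.8,"y": 0,"z": 0,"rx": 0,"ry": 0,"rz": 0,"gripper": 0}]'

```text
time_s: 11.52
ee_pos: [547.0, 178.9, 283.1]
tool_rot: [[1.0, 0.001, -0.001], [0.001, -1.0, -0.0], [-0.001, 0.0, -1.0]]
contact_force: [-1.8, -0.2, -0.3]
finger_gap: 18.3
finger_force: 68.4
```

Request:
play_rows --motion '[{"x": 0.8,"y": 0,"z": 0,"rx": 0,"ry": 0,"rz": 0,"gripper": 0},{"x": 0.8,"y": 0,"z": 0,"rx": 0,"ry": 0,"rz": 0,"gripper": 0}]'

```text
time_s: 11.78
ee_pos: [549.5, 178.9, 283.9]
tool_rot: [[1.0, 0.0, 0.002], [0.0, -1.0, 0.001], [0.002, -0.001, -1.0]]
contact_force: [3.3, 1.3, -0.3]
finger_gap: 18.2
finger_force: 68.3
```

Snapped past the spread; follow to the hard stop.

Request:
play_rows --motion '[{"x": 0.8,"y": 0,"z": 0,"rx": 0,"ry": 0,"rz": 0,"gripper": 0},{"x": 0.8,"y": 0,"z": 0,"rx": 0,"ry": 0,"rz": 0,"gripper": 0}]'

```text
time_s: 12.02
ee_pos: [550.5, 179.0, 283.7]
tool_rot: [[1.0, 0.001, 0.0], [0.001, -1.0, 0.0], [0.0, -0.0, -1.0]]
contact_force: [1.3, 1.1, -0.3]
finger_gap: 18.5
finger_force: 68.4
```

Request:
play_rows --motion '[{"x": 0.7,"y": 0,"z": 0,"rx": 0,"ry": 0,"rz": 0,"gripper": 0},{"x": 0,"y": 0,"z": 0,"rx": 0,"ry": 0,"rz": 0,"gripper": 0}]'

```text
time_s: 12.28
ee_pos: [551.0, 179.1, 283.6]
tool_rot: [[1.0, 0.001, -0.0], [0.001, -1.0, 0.0], [-0.0, -0.0, -1.0]]
contact_force: [2.8, 1.6, 0.1]
finger_gap: 18.3
finger_force: 68.4
```

Request:
play_rows --motion '[{"x": 0.7,"y": 0,"z": 0.3,"rx": 0,"ry": 0,"rz": 0,"gripper": 0},{"x": 0,"y": 0,"z": 0,"rx": 0,"ry": 0,"rz": 0,"gripper": 0}]'

```text
time_s: 12.52
ee_pos: [551.6, 179.1, 283.2]
tool_rot: [[1.0, 0.001, -0.0], [0.001, -1.0, -0.0], [-0.0, 0.0, -1.0]]
contact_force: [0.6, -0.0, 0.4]
finger_gap: 18.6
finger_force: 68.4
```

Request:
play_rows --motion '[{"x": 0.7,"y": 0,"z": 0.3,"rx": 0,"ry": 0,"rz": 0,"gripper": 0},{"x": 0,"y": 0,"z": 0,"rx": 0,"ry": 0,"rz": 0,"gripper": 0}]'

```text
time_s: 12.78
ee_pos: [552.4, 178.9, 283.0]
tool_rot: [[1.0, 0.001, -0.0], [0.001, -1.0, -0.0], [-0.0, 0.0, -1.0]]
contact_force: [-0.4, 0.6, -0.2]
finger_gap: 18.7
finger_force: 68.4
```

Request:
play_rows --motion '[{"x": 0.7,"y": 0,"z": 0,"rx": 0,"ry": 0,"rz": 0,"gripper": 0},{"x": 0,"y": 0,"z": 0,"rx": 0,"ry": 0,"rz": 0,"gripper": 0}]'

```text
time_s: 13.02
ee_pos: [552.9, 179.1, 282.9]
tool_rot: [[1.0, 0.001, -0.001], [0.001, -1.0, -0.0], [-0.001, 0.0, -1.0]]
contact_force: [-3.9, -0.2, 0.9]
finger_gap: 18.4
finger_force: 68.6
```

Request:
play_rows --motion '[{"x": 0.7,"y": 0,"z": 0,"rx": 0,"ry": 0,"rz": 0,"gripper": 0},{"x": 0,"y": 0,"z": 0,"rx": 0,"ry": 0,"rz": 0,"gripper": 0}]'

```text
time_s: 13.28
ee_pos: [553.2, 179.2, 282.9]
tool_rot: [[1.0, 0.001, -0.002], [0.001, -1.0, -0.0], [-0.002, 0.0, -1.0]]
contact_force: [-6.1, -1.1, 5.4]
finger_gap: 18.5
finger_force: 68.9
```

Request:
play_rows --motion '[{"x": 0.8,"y": 0,"z": -0.3,"rx": 0,"ry": 0,"rz": 0,"gripper": 0},{"x": 0,"y": 0,"z": 0,"rx": 0,"ry": 0,"rz": 0,"gripper": 0}]'

```text
time_s: 13.52
ee_pos: [553.5, 179.3, 283.0]
tool_rot: [[1.0, 0.002, -0.003], [0.002, -1.0, -0.001], [-0.003, 0.001, -1.0]]
contact_force: [-9.2, -1.2, 3.9]
finger_gap: 18.4
finger_force: 68.9
```

Against the hard stop (TCP stalls, force rises). Ease off, open, and rise.

Request:
play_rows --motion '[{"x": -1.2,"y": 0,"z": 0,"rx": 0,"ry": 0,"rz": 0,"gripper": 0},{"x": 0,"y": 0,"z": 0,"rx": 0,"ry": 0,"rz": 0,"gripper": 0.6},{"x": 0,"y": 0,"z": 0,"rx": 0,"ry": 0,"rz": 0,"gripper": 0.6},{"x": 0,"y": 0,"z": 0,"rx": 0,"ry": 0,"rz": 0,"gripper": 0.6},{"x": 0,"y": 0,"z": 0,"rx": 0,"ry": 0,"rz": 0,"gripper": 0.6}]'

```text
time_s: 14.15
ee_pos: [553.6, 179.0, 283.4]
tool_rot: [[1.0, 0.001, 0.0], [0.001, -1.0, 0.0], [0.0, -0.0, -1.0]]
contact_force: [-0.2, -0.5, -0.1]
finger_gap: 51.2
finger_force: 0.0
```

Request:
play_rows --motion '[{"x": 0,"y": 0,"z": -10,"rx": 0,"ry": 0,"rz": 0,"gripper": 0.6},{"x": 0,"y": 0,"z": -20,"rx": 0,"ry": 0,"rz": 0,"gripper": 0.6},{"x": 0,"y": 0,"z": -30,"rx": 0,"ry": 0,"rz": 0,"gripper": 0.6},{"x": 0,"y": 0,"z": -30,"rx": 0,"ry": 0,"rz": 0,"gripper": 0.6},{"x": -30,"y": 0,"z": -10,"rx": 0,"ry": 0,"rz": 0,"gripper": 0.6},{"x": 0,"y": 0,"z": 0,"rx": 0,"ry": 0,"rz": 0,"gripper": 0.6},{"x": 0,"y": 0,"z": 0,"rx": 0,"ry": 0,"rz": 0,"gripper": 0.6}]'

```text
time_s: 15.02
ee_pos: [523.7, 178.8, 383.7]
tool_rot: [[1.0, 0.001, 0.001], [0.001, -1.0, -0.0], [0.001, 0.0, -1.0]]
contact_force: [0.2, -0.6, 0.2]
finger_gap: 51.6
finger_force: 0.0
```

```bash
python3 - <<'E'
from h import *
s=env.get_state();im=env.capture('wrist')[:,:,::-1].copy();cv2.imwrite('pics/w6.png',im);np.save('s6.npy',s,allow_pickle=True)
print(s['time_s'],s['ee_pos'],s['contact_force'],s['finger_gap'])
E
```

```text
15.025 [523.70603195 178.76232665 383.66562729] [ 0.15851554 -0.61516342  0.21299159] 51.55566428901196
```

View pics/w6.png

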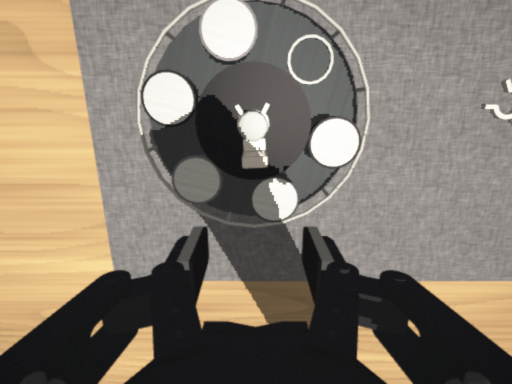

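The picture shows the clip round the spindle: head at (254,125), tips (239,107) and (267,106) beyond it, tab top near (255,161). Check the distances.

```bash
python3 - <<'E'
from h import *
s=np.load('s6.npy',allow_pickle=True).item();W=cam('wrist',s);g=cv2.imread('pics/w6.png')
h=ray(W,(254,125),130);print('head',h)
print('tips',[ray(W,u,106)-h for u in((238,106),(268,105))]);print('tab rear/front top',[ray(W,u,138)-h for u in((255,168),(255,152))])
c=g[85:185,200:310];cv2.imwrite('pics/w6c.png',cv2.resize(np.clip(c*1.5,0,255).astype(np.uint8),None,fx=6,fy=6,interpolation=2))
E
```

```text
head [579.21071398 178.24259716 130.        ]
tips [array([ 13.7153708 ,  13.49855685, -24.        ]), array([ 14.53152511, -11.63489594, -24.        ])]
tab rear/front top [array([-32.10115552,  -0.7931221 ,   8.        ]), array([-19.58493539,  -0.78606984,   8.        ])]
```

View pics/w6c.png

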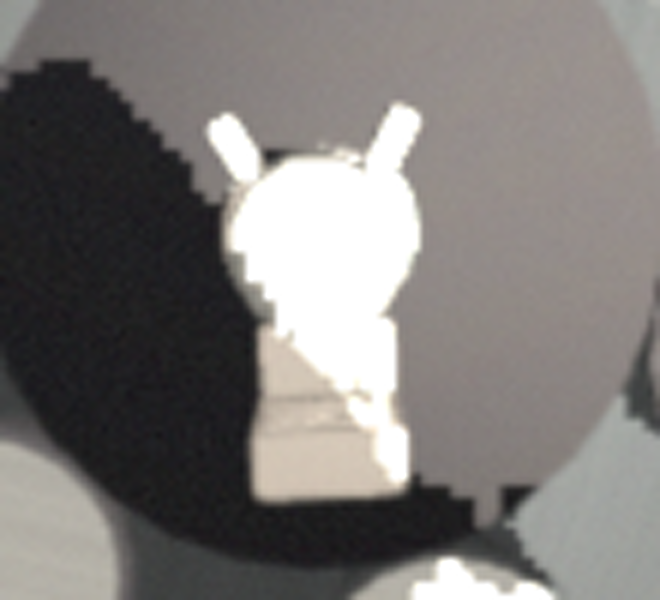

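The clip sits fully home: tab rear face 32 mm behind the axis (31.5 to 32 expected), tips past the head and centred.

```bash
python3 -c "
from workcell import env
print(env.finish_job())"
```

```text
the job is handed in; nothing more can be done
None
```

The white clip is snapped home in the spindle's groove against its hard stop and let go. The arm is clear, the mug, tin and cups were not approached, and the job is handed in. The hand-in gave no verdict, but the last wrist picture puts the clip within about 1 mm of home.

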